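# Find the concealed catch in the key shelf and spring its secret drawer

### The arm

A 6-joint arm with a two-finger parallel gripper is mounted at the origin on the work surface. World frame = base frame: x ahead of the robot, y to its left, z up, the work surface at z = 0. Lengths are in m, angles in rad, forces in N, time in s.
With the tool pointing down it reaches from about 0.425 to 1.125 m from the base axis. Payload 14.9 kg.
Tool frame: the origin (TCP) lies midway between the tips of the shut fingers; the grasp point (between the pads) lies 19 mm behind it; z points along the fingers, y is the line along which they close (so a half turn about z gives the same grasp; the last joint's range is limited). The gripper opens to 91 mm and grips with 3 to 60 N. Pads are 32 mm wide; open, the fingers measure 118 mm over their backs; the gripper's body (76 mm by 178 mm) begins 60 mm behind the grasp point.
Start: joints at [1.312, 0.379, 1.734, -0, 1.028, -0.033], TCP at [0.157, 0.682, 0.214] pointing down, gripper open.
Joint ranges: [-2.77, 2.77], [-0.74, 2.19], [0, 2.66], [-1.06, 4.2], [0.31, 2.87], [-3.08, 3.08]. Speed limits (rad/s): [1.89, 1.89, 2.39, 3.14, 3.14, 3.14].

### API

Orientations are given as a rotation vector (axis times angle).
In Python, from station import r gives the robot as it stands.
- The arm moves only by the tool play_rows, never from a script. Its argument "steps" is text: rows parted by semicolons, each of 7 numbers parted by spaces: the shift along the tool's x, y, z as a fraction of full scale, then the turn, a rotation vector about the tool's x, y, z as a fraction of full scale, then the opening, from 0 (shut) to 1 (fully open). A call has 1 to 5 rows; each row shifts and turns the commanded pose from where the row before left it, along the tool's axes as they then stand; what a row does not reach is not made up. Full scale, the value 1, is 10 cm for a shift and 45 degrees for a turn. A row lasts 1/8 s, in which the tool goes at most 62.5 mm and 10.7 degrees, less where a joint would pass 70% of its speed; a pose out of reach is approached as far as the arm can. A call with a number of a shift or a turn outside -1 to 1 is refused whole. A call with a gripper value outside its range is refused whole. The fingers move at their own pace and stop on an object; the grip force is fixed at half the most. Time passes only in rows, so rows that do not move let the fingers close. It gives the time, the measured TCP pose, the force, the opening and the grip force at its end, in the units of the state.
- r.get_state(): the state, without advancing time (a new reading comes with each control period).
- r.read_camera(name): name is "scene" or "top" or "wrist"; returns a dict with "color" (384x512x3 uint8, red, green, blue), "fx", "fy", "cx", "cy" (pixels), "view" (4x4, takes a point from world to camera coordinates). Camera axes: x right, y down, z forward; pixel columns grow to the right and rows downward; lengths in m; the calibration is good to about 2 mm. A picture is of the moment at which its call begins. There is no depth.
- r.hand_in(): hands the job in; it is judged then, once.
The state is a dict: "t": time; "joint_positions": joint angles; "joint_vel": joint speeds; "joint_torque": joint torques, N m; "position": TCP position; "eef_rot": TCP orientation; "ft_force": force on the tool from outside, world axes, zero at the start; "ft_torque": the same for the moment, N m; "grip_width": finger opening in m; "grasp_force": force on a finger pad.
Only numpy, scipy, OpenCV 4.12 (cv2) and the standard library are available. Lean on these libraries where they do the work, as an engineer would, in place of code of your own. Each camera call takes 0.05 s, during which the arm holds its last target. There are 200 camera calls.

### The job

Open the secret drawer of the oak key shelf: one of the five square tiles set flush in its top is really a sprung push-button, so feel lightly over the tiles with the fingertips until one gives, and press that one right down so that the drawer springs out of the shelf's front. Then let the tile come back up and take the hand away. Do not bang or lean hard on anything, and leave the keys, the whistle and the bottle opener lying where they are.

Things in the scene. Friction and masses are not known exactly. Their poses are not given: they have to be found in the camera images.
- band (a point): Centre of the row of five darker oak tiles, on their top face. z up, x towards the shelf's back, y along the row to the left. Tiles 59 mm square, centres at y = -124, -62, 0, 62, 124 mm, 3 mm gaps all round. Four are bedded firmly on cork (under 2 mm of give at 10 N); any one of the five, looking just like them, is the push-button. Closed fingertips under 50 mm wide can follow it below the shelf top.
- shelf: The fixed pale oak key shelf, 220 mm deep (x), 460 wide (y), its flat top 85 mm over the table, with the row of tiles level in it, 50 mm towards the robot from its middle. Origin at the centre of its underside; z up, x from front edge (robot's side) to back. Small loose things lie on the bare top behind the tiles; along the back edge runs a lip 28 mm high.
- catch (a joint): Travel of the push-button tile straight down in m: 0 = up, level with the shelf top; 0.006 = right down. It starts to give at about 2.5 N, reaches its stop at about 6 N, springs back up when let go, and frees the drawer at about 0.004.
- drawer (a joint): Travel of the secret drawer in m: 0 = shut and locked, its plain oak front flush in the middle of the shelf's front (220 mm wide, 37 mm high, no handle), 0.075 = fully out towards the robot. When freed, its own spring drives it right out in about half a second, below the level of the shelf top, and it stays out.
- brass_key: Brass door key lying loose on the shelf top behind the tiles, 60 mm long, 25 mm wide, 3 mm thick; origin at the middle of its underside. To be left alone.
- bike_key: Bike-lock key with a red plastic head and steel shaft lying loose behind the tiles, 53 mm long, 26 mm wide, 7 mm thick; origin on the underside, where head and shaft meet. To be left alone.
- whistle: Chrome pea whistle standing loose behind the tiles, 60 mm long with its ring, 18 mm wide, 21 mm high; origin near the middle of its underside. To be left alone.
- opener: Folded steel bottle opener lying loose behind the tiles, 73 mm long, 17 mm wide, 9 mm thick; origin at the middle of its underside. To be left alone.

How it is judged:
By the outcome, as a careful person would: the job done as asked, in the order asked, and still so for the second after the job is handed in, with the robot touching nothing.
It also fails if it takes over 51 s, if anything falls off the work surface, if the arm or the gripper's body presses on something with over 40 N, if the wrist force passes 120 N, or if a joint passes its speed limit or range.

## Working session

There is one attempt and no reset: what is moved stays moved. The work goes in short steps, Python scripts to look and compute and a tool call to move; the robot and the scene stay as the last step left them, time stands still between calls to the robot, and variables do not carry over. Pictures are saved under pics/ and viewed, at most 10 in all, crops included, and the job is handed in when it is done.

Besides the shell and the picture viewer there is one more tool, called after ">>>" by a JSON object that holds its "fn" and its "kwargs". play_rows: Moves the arm, as the interface text tells. Shift numbers are shares of 10 cm and turn numbers shares of 45 degrees, none past 1 either way. Its arguments: {"type":"object","properties":{"steps":{"type":"string"}},"required":["steps"]}

```bash
mkdir -p pics; python3 - <<'E'
from station import r
import cv2,numpy as np
s=r.get_state();print(s['t'],s['position'],s['eef_rot'],s['ft_force'],s['grip_width'])
for n in("top","scene"):
    c=r.read_camera(n);cv2.imwrite(f'pics/{n}0.png',c['color'][:,:,::-1]);print(n,c['fx'],c['fy'],c['cx'],c['cy'],np.round(c['view'],4).tolist())
E
```

```text
0.0 [0.15664404 0.68182966 0.213288  ] [-3.53937478e-01 -3.12142081e+00  1.72959663e-03] [ 0.09974093 -0.41988722  0.04494134] 0.09093627486931938
top 352.08820223525026 352.08820223525026 251.20657693694082 194.15706739342127 [[-0.0976, -0.9952, -0.0056, 0.1047], [-0.9731, 0.0966, -0.2093, 0.6294], [0.2088, -0.015, -0.9778, 0.6541], [0.0, 0.0, 0.0, 1.0]]
scene 397.2809657991552 397.2809657991552 254.9521031147409 195.70767910437493 [[0.4555, 0.8902, 0.0107, -0.3178], [0.6496, -0.3241, -0.6877, -0.3238], [-0.6087, 0.3202, -0.7259, 1.0754], [0.0, 0.0, 0.0, 1.0]]
```

View pics/top0.png

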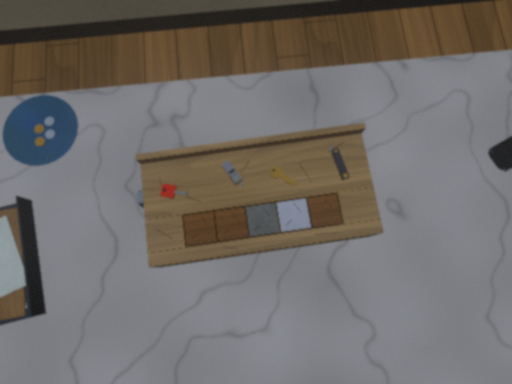

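View pics/scene0.png

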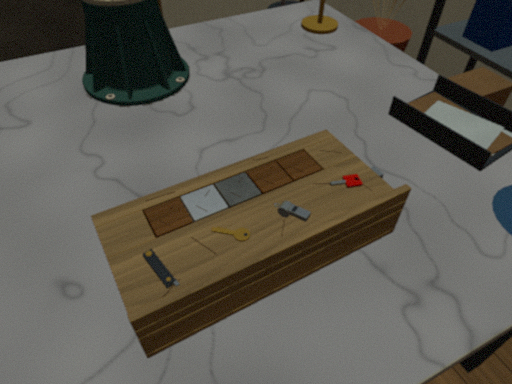

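The top view shows the tile row with corners near (183,213), (340,194), (344,225) and (186,245). The loose things lie behind it, and the robot's side is at the bottom. The scene view shows the same row running from (145,212) to (322,165).

```bash
cat >h.py <<'E'
import numpy as np,cv2
from station import r
def ray(c,p,z):
    V=np.array(c['view']);R=V[:3,:3];o=-R.T@V[:3,3]
    d=R.T@np.array([(p[0]-c['cx'])/c['fx'],(p[1]-c['cy'])/c['fy'],1]);return o+d*(z-o[2])/d[2]
def proj(c,X):
    V=np.array(c['view']);q=V[:3,:3]@X+V[:3,3];return np.array([c['fx']*q[0]/q[2]+c['cx'],c['fy']*q[1]/q[2]+c['cy']])
E
python3 - <<'E'
from h import *
c=r.read_camera('top');s=r.read_camera('scene')
P=np.array([ray(c,p,.085) for p in [(183,213),(340,194),(344,225),(186,245)]])
print(P.round(4),[np.linalg.norm(P[i]-P[i-1]).round(4) for i in range(4)])
S=np.array([ray(s,p,.085) for p in [(322,166),(301,150),(144,211),(156,235)]])
print('scene',S.round(4))
F=np.array([ray(c,p,.085) for p in [(150,265),(382,233),(362,126),(138,156)]]);print('shelf',F.round(4))
m=P.mean(0);yv=(P[0]+P[3]-P[1]-P[2])[:2];a=np.arctan2(yv[1],yv[0])-np.pi/2
print(m,np.degrees(a))
Y=np.array([-np.sin(a),np.cos(a),0]);X=np.array([np.cos(a),np.sin(a),0])
im=cv2.resize(c['color'][110:280,120:400,::-1],None,fx=2.8,fy=2.8,interpolation=3)
im2=cv2.resize(s['color'][120:300,80:360,::-1],None,fx=2.8,fy=2.8,interpolation=3)
for i in range(5):
    for cam,I,o in((c,im,(120,110)),(s,im2,(80,120))):
        q=[(proj(cam,m+Y*(.062*(i-2)+.0295*u)+X*.0295*v)-o)*2.8 for u,v in((1,1),(1,-1),(-1,-1),(-1,1))]
        cv2.polylines(I,[np.int32(q)],True,(0,255,0),1)
    print(i,(m+Y*.062*(i-2)).round(4))
cv2.imwrite('pics/o1.png',im);cv2.imwrite('pics/o2.png',im2)
E
```

```text
[[ 0.6082  0.1805  0.085 ]
 [ 0.6156 -0.1334  0.085 ]
 [ 0.5535 -0.1318  0.085 ]
 [ 0.545   0.1783  0.085 ]] [np.float64(0.0632), np.float64(0.3139), np.float64(0.0622), np.float64(0.3102)]
scene [[ 0.5987  0.1839  0.085 ]
 [ 0.5444  0.1736  0.085 ]
 [ 0.5614 -0.1291  0.085 ]
 [ 0.6163 -0.1266  0.085 ]]
shelf [[ 0.5138  0.2492  0.085 ]
 [ 0.5308 -0.2029  0.085 ]
 [ 0.7542 -0.2004  0.085 ]
 [ 0.7351  0.2655  0.085 ]]
[0.5805945  0.02339294 0.085     ] 1.4581604976373332
0 [ 0.5837 -0.1006  0.085 ]
1 [ 0.5822 -0.0386  0.085 ]
2 [0.5806 0.0234 0.085 ]
3 [0.579  0.0854 0.085 ]
4 [0.5774 0.1474 0.085 ]
```

View pics/o1.png

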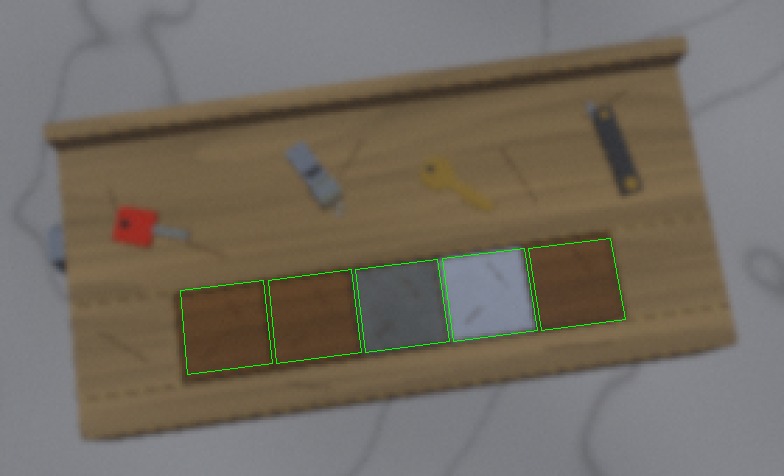

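View pics/o2.png

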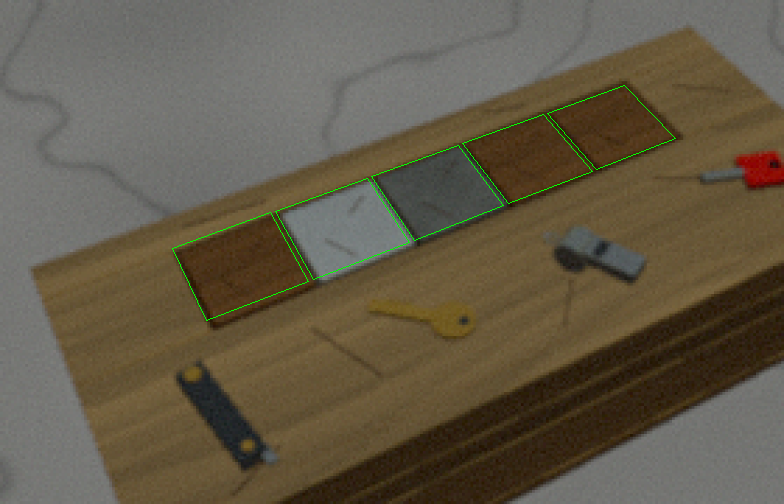

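The overlay fits the tiles in both views. I'll turn the hand to line up with the row, shut the fingers and go over the left tile.

>>> {"fn": "play_rows", "kwargs": {"steps": "0 0 0 0 0 -0.168 0; 0 0 0 0 0 -0.168 0; -0.284 -0.392 0 0 0 0 0; -0.284 -0.392 0 0 0 0 0; -0.284 -0.392 0 0 0 0 0"}}

```text
t: 0.82
position: [0.247, 0.5667, 0.2138]
eef_rot: [0.06, -3.141, 0.0]
ft_force: [0.1, 0.4, -0.2]
grip_width: 0.0438
grasp_force: 0.0
```

>>> {"fn": "play_rows", "kwargs": {"steps": "-0.284 -0.392 0 0 0 0 0; -0.284 -0.392 0 0 0 0 0; -0.284 -0.392 0 0 0 0 0; -0.284 -0.392 0 0 0 0 0; -0.284 -0.392 0 0 0 0 0"}}

```text
t: 1.45
position: [0.3965, 0.3762, 0.214]
eef_rot: [-0.06, 3.141, 0.0]
ft_force: [0.1, 0.6, 0.3]
grip_width: 0.0005
grasp_force: 0.0
```

>>> {"fn": "play_rows", "kwargs": {"steps": "-0.284 -0.392 0 0 0 0 0; -0.284 -0.392 0 0 0 0 0; -0.284 -0.392 0 0 0 0 0; -0.284 -0.392 0 0 0 0 0; 0 0 0 0 0 0 0"}}

```text
t: 2.08
position: [0.5166, 0.2232, 0.2139]
eef_rot: [-0.055, 3.141, -0.0]
ft_force: [-0.7, 0.6, 0.6]
grip_width: 0.0005
grasp_force: 0.0
```

>>> {"fn": "play_rows", "kwargs": {"steps": "-0.19 -0.258 0 0 0 0 0; -0.19 -0.258 0 0 0 0 0; -0.19 -0.258 0.2 0 0 0 0; 0 0 0.3 0 0 0 0; 0 0 0.3 0 0 0 0"}}

```text
t: 2.7
position: [0.5748, 0.1504, 0.1331]
eef_rot: [-0.06, 3.141, 0.0]
ft_force: [0.4, 0.4, -0.7]
grip_width: 0.0006
grasp_force: 0.0
```

>>> {"fn": "play_rows", "kwargs": {"steps": "0 0 0.2 0 0 0 0; 0 0 0 0 0 0 0"}}

```text
t: 2.95
position: [0.5741, 0.1503, 0.1128]
eef_rot: [0.061, -3.139, 0.001]
ft_force: [0.3, 0.6, -0.0]
grip_width: 0.0002
grasp_force: 0.0
```

>>> {"fn": "play_rows", "kwargs": {"steps": "-0.02 -0.025 0.1 0 0 0 0; 0 0 0.1 0 0 0 0; 0 0 0 0 0 0 0; 0 0 0 0 0 0 0"}}

```text
t: 3.45
position: [0.5773, 0.1476, 0.0941]
eef_rot: [-0.06, 3.141, 0.0]
ft_force: [0.6, -0.5, 0.4]
grip_width: 0.0004
grasp_force: 0.0
```

```bash
python3 - <<'E'
from h import *
s=r.get_state();print(s['position'],s['ft_force'])
for n in('wrist','scene'):
    c=r.read_camera(n); I=c['color'][:,:,::-1]
    cv2.imwrite(f'pics/{n}2.png',I if n=='wrist' else cv2.resize(I[60:300,80:400],None,fx=2.4,fy=2.4))
E
```

```text
[0.57733255 0.14757322 0.09413735] [ 0.56829069 -0.49437298  0.4029326 ]
```

View pics/scene2.png

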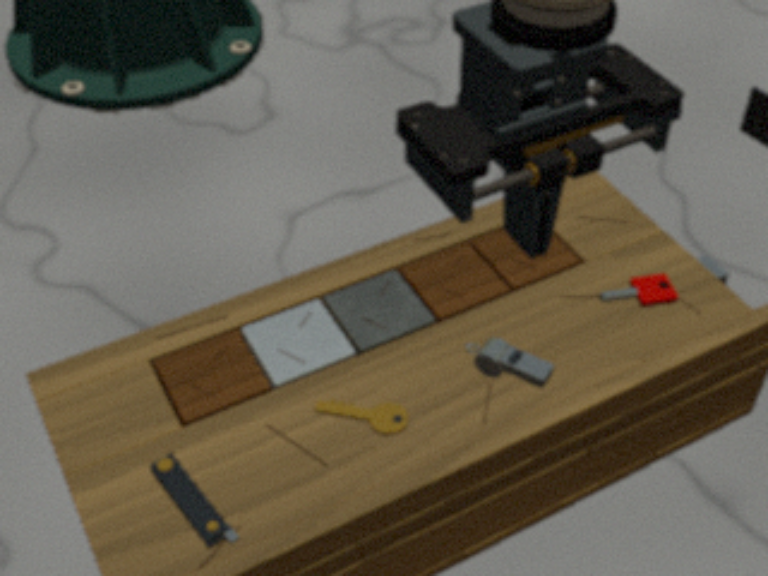

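View pics/wrist2.png

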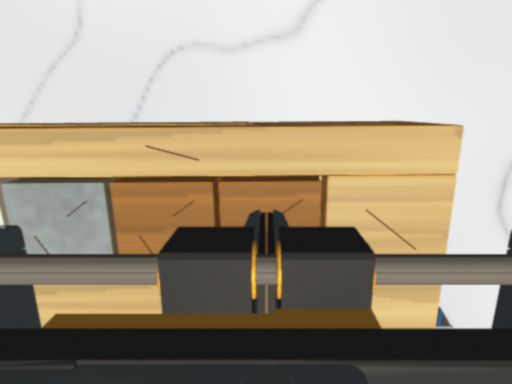

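The fingertips are over the leftmost tile. In the wrist view the tile spans columns 218–322 and the tip is at about 267, so they are centred. Now I'll feel downwards in small steps.

>>> {"fn": "play_rows", "kwargs": {"steps": "0 0 0.03 0 0 0 0; 0 0 0.03 0 0 0 0; 0 0 0.01 0 0 0 0; 0 0 0.01 0 0 0 0; 0 0 0 0 0 0 0"}}

```text
t: 4.18
position: [0.5772, 0.1476, 0.0859]
eef_rot: [0.06, -3.141, 0.0]
ft_force: [0.4, -0.4, -0.4]
grip_width: 0.0003
grasp_force: 0.0
```

>>> {"fn": "play_rows", "kwargs": {"steps": "0 0 0.01 0 0 0 0; 0 0 0 0 0 0 0"}}

```text
t: 4.42
position: [0.5773, 0.1476, 0.0851]
eef_rot: [-0.06, 3.141, 0.0]
ft_force: [-0.5, -0.3, 3.0]
grip_width: 0.0007
grasp_force: 1.3
```

Contact at about 0.085. I'll press a little further.

>>> {"fn": "play_rows", "kwargs": {"steps": "0 0 0.01 0 0 0 0; 0 0 0 0 0 0 0"}}

```text
t: 4.68
position: [0.5773, 0.1476, 0.0843]
eef_rot: [-0.06, 3.141, 0.0]
ft_force: [-2.6, -0.7, 8.8]
grip_width: 0.0002
grasp_force: 4.3
```

Firm, so not this one. I'll lift and move to the next tile.

>>> {"fn": "play_rows", "kwargs": {"steps": "0 0 -0.12 0 0 0 0; 0 -0.31 0 0 0 0 0; 0 -0.31 0 0 0 0 0; 0 0 0.05 0 0 0 0; 0 0 0.05 0 0 0 0"}}

```text
t: 5.3
position: [0.5796, 0.0859, 0.0859]
eef_rot: [-0.059, 3.141, 0.0]
ft_force: [-0.2, 0.1, 0.2]
grip_width: 0.0005
grasp_force: 0.0
```

>>> {"fn": "play_rows", "kwargs": {"steps": "0 0 0 0 0 0 0; 0 0 0.01 0 0 0 0; 0 0 0 0 0 0 0"}}

```text
t: 5.68
position: [0.5796, 0.0861, 0.0851]
eef_rot: [0.06, -3.141, -0.0]
ft_force: [-1.2, 0.8, 2.8]
grip_width: 0.0005
grasp_force: 1.3
```

>>> {"fn": "play_rows", "kwargs": {"steps": "0 0 0.01 0 0 0 0; 0 0 0 0 0 0 0"}}

```text
t: 5.92
position: [0.5797, 0.086, 0.0843]
eef_rot: [-0.06, 3.141, 0.001]
ft_force: [-3.4, 5.2, 7.8]
grip_width: 0.0002
grasp_force: 4.2
```

Firm as well. Next tile.

>>> {"fn": "play_rows", "kwargs": {"steps": "0 0 -0.12 0 0 0 0; 0 -0.31 0 0 0 0 0; 0 -0.31 0 0 0 0 0; 0 0 0.05 0 0 0 0; 0 0 0.05 0 0 0 0"}}

```text
t: 6.55
position: [0.5819, 0.0239, 0.0859]
eef_rot: [-0.059, 3.141, -0.0]
ft_force: [0.1, -0.5, 0.2]
grip_width: 0.0002
grasp_force: 0.0
```

>>> {"fn": "play_rows", "kwargs": {"steps": "0 0 0 0 0 0 0; 0 0 0.01 0 0 0 0; 0 0 0 0 0 0 0"}}

```text
t: 6.92
position: [0.582, 0.0242, 0.0851]
eef_rot: [-0.06, 3.141, 0.0]
ft_force: [-0.8, 1.6, 2.4]
grip_width: 0.0006
grasp_force: 1.3
```

>>> {"fn": "play_rows", "kwargs": {"steps": "0 0 0.01 0 0 0 0; 0 0 0 0 0 0 0"}}

```text
t: 7.18
position: [0.582, 0.024, 0.0843]
eef_rot: [-0.06, 3.141, 0.001]
ft_force: [-3.2, 4.0, 8.5]
grip_width: 0.0007
grasp_force: 4.3
```

Also firm. Next tile.

>>> {"fn": "play_rows", "kwargs": {"steps": "0 0 -0.12 0 0 0 0; 0 -0.31 0 0 0 0 0; 0 -0.31 0 0 0 0 0; 0 0 0.05 0 0 0 0; 0 0 0.05 0 0 0 0"}}

```text
t: 7.8
position: [0.5843, -0.0381, 0.0859]
eef_rot: [-0.059, 3.141, -0.0]
ft_force: [-0.7, 0.0, -1.0]
grip_width: 0.0003
grasp_force: 0.0
```

>>> {"fn": "play_rows", "kwargs": {"steps": "0 0 0 0 0 0 0; 0 0 0.01 0 0 0 0; 0 0 0 0 0 0 0"}}

```text
t: 8.18
position: [0.5844, -0.0378, 0.0851]
eef_rot: [-0.061, 3.141, 0.0]
ft_force: [-0.4, 1.9, 2.3]
grip_width: 0.0003
grasp_force: 1.3
```

>>> {"fn": "play_rows", "kwargs": {"steps": "0 0 0.01 0 0 0 0; 0 0 0 0 0 0 0"}}

```text
t: 8.43
position: [0.5844, -0.0379, 0.0843]
eef_rot: [-0.06, 3.141, 0.001]
ft_force: [-3.0, 4.3, 8.9]
grip_width: 0.0007
grasp_force: 4.3
```

Firm again. Last tile.

>>> {"fn": "play_rows", "kwargs": {"steps": "0 0 -0.12 0 0 0 0; 0 -0.31 0 0 0 0 0; 0 -0.31 0 0 0 0 0; 0 0 0.05 0 0 0 0; 0 0 0.05 0 0 0 0"}}

```text
t: 9.05
position: [0.5866, -0.1, 0.0859]
eef_rot: [-0.059, 3.141, -0.0]
ft_force: [0.8, 0.2, -0.3]
grip_width: 0.0006
grasp_force: 0.0
```

>>> {"fn": "play_rows", "kwargs": {"steps": "0 0 0 0 0 0 0; 0 0 0.01 0 0 0 0; 0 0 0 0 0 0 0"}}

```text
t: 9.43
position: [0.5867, -0.0998, 0.0851]
eef_rot: [0.06, -3.141, -0.0]
ft_force: [-1.7, 1.7, 4.1]
grip_width: 0.0006
grasp_force: 1.6
```

>>> {"fn": "play_rows", "kwargs": {"steps": "0 0 0.01 0 0 0 0; 0 0 0 0 0 0 0"}}

```text
t: 9.68
position: [0.5868, -0.1, 0.0842]
eef_rot: [-0.06, 3.141, 0.0]
ft_force: [-1.1, 2.2, 4.8]
grip_width: 0.0007
grasp_force: 2.7
```

This one is softer. I'll keep pressing gently.

>>> {"fn": "play_rows", "kwargs": {"steps": "0 0 0.01 0 0 0 0; 0 0 0 0 0 0 0"}}

```text
t: 9.93
position: [0.5868, -0.1, 0.0832]
eef_rot: [-0.06, 3.141, 0.0]
ft_force: [-1.1, 4.6, 7.1]
grip_width: 0.0004
grasp_force: 2.9
```

>>> {"fn": "play_rows", "kwargs": {"steps": "0 0 0.01 0 0 0 0; 0 0 0 0 0 0 0"}}

```text
t: 10.18
position: [0.5868, -0.1, 0.0822]
eef_rot: [-0.06, 3.141, 0.0]
ft_force: [-1.7, 3.6, 6.4]
grip_width: 0.0003
grasp_force: 3.0
```

>>> {"fn": "play_rows", "kwargs": {"steps": "0 0 0.01 0 0 0 0; 0 0 0 0 0 0 0"}}

```text
t: 10.42
position: [0.5868, -0.1, 0.0812]
eef_rot: [-0.06, 3.141, 0.0]
ft_force: [-1.1, 2.6, 5.3]
grip_width: 0.0004
grasp_force: 2.4
```

It gives. On down to the stop.

>>> {"fn": "play_rows", "kwargs": {"steps": "0 0 0.01 0 0 0 0; 0 0 0 0 0 0 0"}}

```text
t: 10.68
position: [0.5868, -0.1, 0.0801]
eef_rot: [-0.06, 3.141, 0.0]
ft_force: [-0.9, 4.1, 5.7]
grip_width: 0.0006
grasp_force: 2.7
```

>>> {"fn": "play_rows", "kwargs": {"steps": "0 0 0.01 0 0 0 0; 0 0 0 0 0 0 0"}}

```text
t: 10.92
position: [0.5868, -0.1001, 0.0793]
eef_rot: [-0.06, 3.141, 0.0]
ft_force: [-1.0, 3.9, 7.5]
grip_width: 0.0005
grasp_force: 3.4
```

>>> {"fn": "play_rows", "kwargs": {"steps": "0 0 0.005 0 0 0 0; 0 0 0 0 0 0 0"}}

```text
t: 11.18
position: [0.5869, -0.1, 0.0792]
eef_rot: [-0.06, 3.141, 0.0]
ft_force: [-5.3, 3.6, 14.8]
grip_width: 0.0001
grasp_force: 7.3
```

Down at the stop. I'll let it up slowly and take the hand straight up.

>>> {"fn": "play_rows", "kwargs": {"steps": "0 0 -0.03 0 0 0 0; 0 0 -0.03 0 0 0 0; 0 0 -0.1 0 0 0 0; 0 0 -0.3 0 0 0 0; 0 0 -0.3 0 0 0 0"}}

```text
t: 11.8
position: [0.5865, -0.1004, 0.1555]
eef_rot: [0.06, -3.141, 0.0]
ft_force: [0.3, -0.3, -0.0]
grip_width: 0.0005
grasp_force: 0.0
```

>>> {"fn": "play_rows", "kwargs": {"steps": "0 0 -0.4 0 0 0 0; 0 0 -0.4 0 0 0 0; 0 0 0 0 0 0 0; 0 0 0 0 0 0 0"}}

```text
t: 12.3
position: [0.5862, -0.1003, 0.2341]
eef_rot: [0.06, -3.141, 0.0]
ft_force: [0.2, 0.2, -0.9]
grip_width: 0.0008
grasp_force: 0.0
```

```bash
python3 - <<'E'
from h import *
s=r.get_state();print(s['t'],s['position'],s['ft_force'])
a=r.read_camera('top')['color'][100:300,110:410];b=r.read_camera('scene')['color'][100:300,70:420]
I=np.vstack([cv2.resize(a,(450,300)),cv2.resize(b,(450,257))]);cv2.imwrite('pics/f.png',I[:,:,::-1])
E
```

```text
12.3 [ 0.5862404  -0.10027654  0.2341205 ] [ 0.19577768  0.23292083 -0.94602231]
```

View pics/f.png

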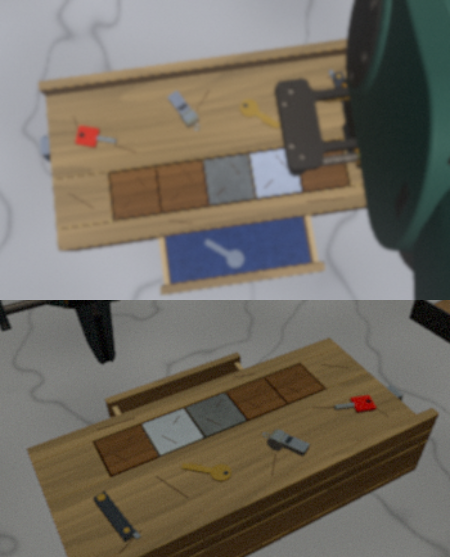

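The drawer is out, showing as the blue tray at about (237,250) in the upper picture. The pressed tile is level again, the loose things are where they were, and the hand is clear.

```bash
python3 -c "
from station import r
print(r.hand_in())"
```

```text
the job is handed in; nothing more can be done
None
```

The push-button was the rightmost tile: pressed right down, it sprang the secret drawer fully out, the tile came back up, the loose things look undisturbed in the final pictures, and the job is handed in with the hand well clear.

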